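# Clamp a cast specimen block in the bench jig

## Task

The amber resin specimen block stands at the open end of its track on the aluminium clamping jig. Push it along the track with the fingers, never lifting it off the jig, until it is fully home against the end stop; then push the jig's black-gripped lever over past its dead point so that it snaps into lock and the clamping arm presses on the block. Leave the beaker, jar and dish where they stand.

Things in the scene. Friction and masses are not known exactly. Their poses are not given: they have to be found in the camera images.
- jig: Aluminium clamping jig, fixed to the bench, turned up to 26 degrees either way. Origin on the bench directly below the lever's pivot, z up. Base plate 12 mm thick, x -50 to +150 mm, y -95 to +55 mm. The clamp stands at x = 0, y = 0: bracket cheeks up to 66 mm above the bench, a lever, and an arm reaching to +x; both swing in the jig's x-z plane at y = 0.
- seat (a point): Point on the base plate's top (12 mm above the bench) at jig x = +90 mm, y = 0, where the centre of the block's underside lies when fully home; axes as the jig's. Push the block in +y to get it there. Track: two steel rails along y, 10 mm high and wide, 48 mm apart inside, from y = -90 to +25 mm, open at -y; at +y a fixed steel stop, 24 mm high, with its face 20 mm beyond this point.
- block: Loose amber resin block, 44 (x) x 40 (y) x 32 mm high, about 70 g; origin at the centre of its underside, axes as the jig's. It stands on the base plate between the rails with 2 mm of play each side, 40 to 62 mm short of the seat in -y. Its top is 44 mm above the bench, 22 mm above the rails. It slides easily (about 1 N).
- lever (a joint): Lever angle (rad), grows as it is pushed towards jig +x. 0: open, leaning 0.45 rad from upright towards -x. 0.45: upright, about the dead point. 1.05: locked stop, leaning 0.6 rad to +x. A spring drives it away from 0.45 to the nearer end (0.55 N m at 0), so past 0.45 it snaps to 1.04-1.05 by itself. A level push near the tip takes up to about 12 N. As it moves the clamping arm swings down onto the seat.
- lever_pivot (a point): Lever's pivot, 62 mm above the bench above the jig's origin; hinge axis is jig y.
- lever_tip (a point): Round end of the lever's black grip, 110 mm from the pivot. The lever is a steel bar 14 mm wide with a round grip 18 mm across over its last 67 mm. Open, the tip is at jig x = -48 mm, 161 mm above the bench; upright, 172 mm above the bench; locked, x = +62 mm, 153 mm above the bench.
- clamp_arm: Steel clamping arm 14 mm wide, 10 mm thick; origin on its hinge at jig x = +16 mm, 55 mm above the bench; a rubber foot 16 mm across, 74 mm from the hinge. Open, it stands 1.2 rad above level, its end 130 mm above the bench at jig x about +45 mm; locked, it is level and the foot presses on the middle of the block's top. Driven by the lever only.
- beaker: Glass beaker, 64 mm across, 85 mm high, upright on the bench on the +y side of the jig; origin at the centre of its underside. To be left alone.
- jar: Amber jar with black cap, 54 mm across, 75 mm high, upright on the bench on the +y side of the jig; origin at the centre of its underside. To be left alone.
- dish: White shallow dish, 90 mm across, 16 mm high, on the bench on the -y side of the jig, beside the lever rather than the track; origin at the centre of its underside. To be left alone.

How it is judged:
On the way, in this order (a step that is already met when the one before it is completed fails the run):
1. the block is home against the stop (within 4 mm) while the lever is still open (y of block in the frame of seat between -0.004 and 0.004 m and x of block in the frame of seat between -0.006 and 0.006 m and z of block in the frame of seat below 0.003 m and value of joint lever below 0.25 rad), for 0.2 s.
2. the lever has snapped over into lock (value of joint lever above 0.97 rad), for 0.2 s.
At the end, for the whole second after the job is handed in: The lever rests in lock (joint above 0.97 rad of 1.05), the block stands still on the base plate within 4 mm of the seat along the track (6 mm across), and the clamping arm's foot presses on it with more than 1 N (value of joint lever above 0.97 rad and y of block in the frame of seat between -0.004 and 0.004 m and x of block in the frame of seat between -0.006 and 0.006 m and z of block in the frame of seat below 0.003 m and contact force between clamp_arm and block above 1 N and linear speed of block below 0.02 m/s); the robot touches nothing.
It fails at once if the block is lifted more than 8 mm off the jig or tipped over (z of block in the frame of seat above 0.008 m or angle between block's own z axis and vertical above 0.5 rad).
It fails at once if the beaker is moved more than 15 mm or tipped (distance of beaker from where it was at the start of the episode above 0.015 m or angle between beaker's own z axis and vertical above 0.35 rad).
It fails at once if the jar is moved more than 15 mm or tipped (distance of jar from where it was at the start of the episode above 0.015 m or angle between jar's own z axis and vertical above 0.35 rad).
It fails at once if the dish is moved more than 15 mm or tipped (distance of dish from where it was at the start of the episode above 0.015 m or angle between dish's own z axis and vertical above 0.35 rad).
It also fails if it takes over 46 s, if anything falls off the work surface, if the arm or the gripper's body presses on something with over 40 N, if the wrist force passes 120 N, or if a joint passes its speed limit or range.

## Robot

A 6-joint arm with a two-finger parallel gripper is mounted at the origin on the work surface. World frame = base frame: x ahead of the robot, y to its left, z up, the work surface at z = 0. Lengths are in m, angles in rad, forces in N, time in s.
With the tool pointing down it reaches from about 0.25 to 0.8 m from the base axis. Payload 3.9 kg.
Tool frame: the origin (TCP) lies midway between the tips of the shut fingers; the grasp point (between the pads) lies 19 mm behind it; z points along the fingers, y is the line along which they close (so a half turn about z gives the same grasp; the last joint's range is limited). The gripper opens to 85 mm and grips with 20 to 120 N. Pads are 22 mm wide; open, the fingers measure 114 mm over their backs; the gripper's body (76 mm by 85 mm) begins 54 mm behind the grasp point. The pads swing forward as they close: fully open they stand 13 mm farther back than shut.
Start: joints at [1.114, 0.26, -0.138, 1.173, 0, 1.571], TCP at [0.232, 0.471, 0.231] pointing down, gripper open.
Joint ranges: [-2.78, 2.78], [-0.83, 1.72], [-1.28, 1.37], [-1.9, 2.12], [-1.57, 1.48], [-3.14, 3.14]. Speed limits (rad/s): [2.57, 2.57, 3.14, 3.14, 3.14, 3.14].

## Interface

Orientations are given as a rotation vector (axis times angle).
In Python, from bench import sensors, grab_frame, job_done gives the robot as it stands. The module is installed in compiled form; this text tells all that it offers.
- The arm moves only by the tool carry_out, never from a script. Its arguments are lists of equal length, an entry for each row: "delta_pos": the shift along the tool's x, y, z in mm, a list of three; "angular": the turn, a rotation vector about the tool's x, y, z in rad, a list of three. A call has 1 to 5 rows; each row shifts and turns the commanded pose from where the row before left it, along the tool's axes as they then stand; what a row does not reach is not made up. A row lasts 1/12 s, in which the tool goes at most 41.7 mm and 7.16 degrees, less where a joint would pass 70% of its speed; a pose out of reach is approached as far as the arm can. A call is refused whole if a number of a shift passes 41.7 or a number of a turn 0.125, either way. A call with a gripper value outside its range is refused whole. "fingers" is the opening, from 0 (shut) to 1 (fully open), set as the call begins (left out, the last holds). The fingers move at their own pace and stop on an object; the grip force is fixed at half the most. Time passes only in rows, so rows that do not move let the fingers close. It gives the time, the measured TCP pose, the force, the opening and the grip force at its end, in the units of the state.
- sensors.get_state(): the state, without advancing time (a new reading comes with each control period).
- grab_frame(name): name is "scene" or "top" or "wrist"; returns a dict with "img" (384x512x3 uint8, red, green, blue), "intrinsics" (3x3 intrinsics, pixels), "pose" (4x4, takes a point from camera to world coordinates). Camera axes: x right, y up, looking along -z (the intrinsics and any distortion apply to the point x, -y, -z); pixel columns grow to the right and rows downward; lengths in m; the calibration is good to about 2 mm. A picture is of the moment at which its call begins. There is no depth.
- job_done(): hands the job in; it is judged then, once.
The state is a dict: "t": time; "q": joint angles; "joint_velocities": joint speeds; "tau": joint torques, N m; "tool_pos": TCP position; "ee_rot": TCP orientation; "contact_force": force on the tool from outside, world axes, zero at the start; "wrist_torque": the same for the moment, N m; "finger_gap": opening from 0.0 (shut) to 1.0 (fully open); "gripper_force": force on a finger pad.
Only numpy, scipy, OpenCV 4.12 (cv2) and the standard library are available. Lean on these libraries where they do the work, as an engineer would, in place of code of your own. Each camera call takes 0.05 s, during which the arm holds its last target. There are 200 camera calls.

## Working session

There is one attempt and no reset: what is moved stays moved. The work goes in short steps, Python scripts to look and compute and a tool call to move; the robot and the scene stay as the last step left them, time stands still between calls to the robot, and variables do not carry over. Pictures are saved under pics/ and viewed, at most 10 in all, crops included, and the job is handed in when it is done.

Besides the shell and the picture viewer there is one more tool, called after "Request:" as name(argument=value, ...), one argument or row to a line, values as JSON. carry_out: Moves the arm, as the interface text tells. Its arguments: {"type":"object","properties":{"delta_pos":{"type":"array","items":{"type":"array","items":{"type":"number"}}},"angular":{"type":"array","items":{"type":"array","items":{"type":"number"}}},"fingers":{"type":"number"}},"required":["delta_pos","angular"]}

```bash
mkdir -p pics; cat > h.py <<'E'
import numpy as np, cv2, pickle
from bench import sensors, grab_frame
def snap(n,f):
    d=grab_frame(n); cv2.imwrite(f'pics/{f}.png',d['img'][:,:,::-1]); pickle.dump(d,open(f'pics/{f}.pkl','wb')); return d
def ray(d,u,v,z):
    K=np.array(d['intrinsics']);T=np.array(d['pose'])
    r=np.linalg.solve(K,[u,v,1]); r=T[:3,:3]@[r[0],-r[1],-r[2]]; o=T[:3,3]
    return o+r*(z-o[2])/r[2]
def proj(d,p):
    K=np.array(d['intrinsics']);T=np.array(d['pose'])
    c=T[:3,:3].T@(np.array(p)-T[:3,3]); q=K@[c[0],-c[1],-c[2]]; return q[:2]/q[2]
E
python3 - <<'E'
from h import *
a=snap('top','top0');b=snap('scene','sc0')
print(a['pose'],b['pose'],a['intrinsics'],a.keys());print(sensors.get_state())
cv2.imwrite('pics/both.png',np.hstack([cv2.resize(x['img'][:,:,::-1],(400,300)) for x in (a,b)]))
E
```

```text
[[-0.04447779  0.9762585  -0.21199308  0.37629425]
 [-0.9989909  -0.0447888   0.0033372   0.09669531]
 [-0.00623694  0.21192759  0.97726547  1.12309303]
 [ 0.          0.          0.          1.        ]] [[ 0.60384316 -0.56523807  0.56203147  1.2720974 ]
 [ 0.79697852  0.41565935 -0.43823799 -0.4545457 ]
 [ 0.01409516  0.71255402  0.70147566  0.95863729]
 [ 0.          0.          0.          1.        ]] [[383.4678054    0.         252.58517773]
 [  0.         383.4678054  197.6094168 ]
 [  0.           0.           1.        ]] dict_keys(['img', 'intrinsics', 'pose'])
{'t': 0.1, 'q': array([ 1.11401289e+00,  2.60640919e-01, -1.39196470e-01,  1.17271054e+00,
        6.49996651e-06,  1.57078418e+00]), 'joint_velocities': array([-4.29062982e-04, -1.79076714e-03,  2.90025746e-03,  7.16450839e-04,
       -9.20369268e-04,  1.14635281e-05]), 'tau': array([ 1.19282984e-03, -4.06509912e+01,  2.54527187e+01,  1.01316333e-02,
        2.67286140e-05, -1.54920821e-05]), 'tool_pos': array([0.23129497, 0.47064354, 0.23055279]), 'ee_rot': array([-7.11182012e-01, -3.05962185e+00,  2.67730486e-03]), 'contact_force': array([ 0.07858819, -0.79892905,  0.14388238]), 'wrist_torque': array([ 0.00211214, -0.02555615,  0.02319511]), 'gripper_force': 0.0, 'finger_gap': 1.0011810405233204}
```

View pics/top0.png

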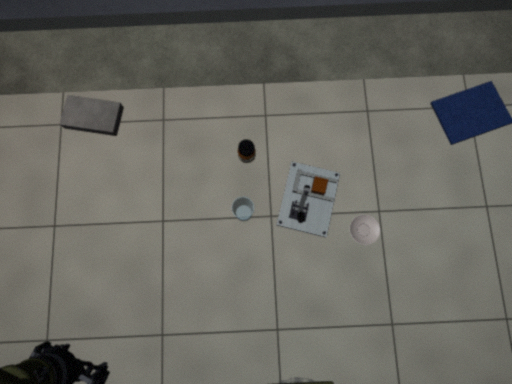

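View pics/sc0.png

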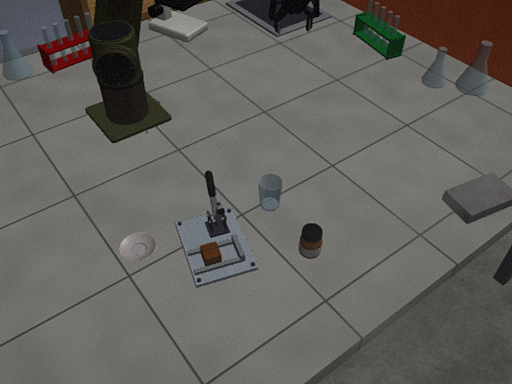

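Top view: jig at about (308,198), dish (365,229), beaker (243,208), jar (247,151). The scene view shows the same layout, with the lever leaning towards the robot. I'll enlarge the jig in both.

```bash
python3 - <<'E'
import cv2,numpy as np
a=cv2.imread('pics/top0.png')[150:250,270:350]; b=cv2.imread('pics/sc0.png')[160:295,165:270]
f=lambda x:cv2.resize(x,None,fx=600/x.shape[0],fy=600/x.shape[0],interpolation=cv2.INTER_CUBIC)
a=f(a)[:,:,:];b=f(b)
print(a.shape,b.shape)
cv2.imwrite('pics/crop.png',cv2.resize(a,(480,600))); cv2.imwrite('pics/cropb.png',b)
E
```

```text
(600, 480, 3) (600, 467, 3)
```

View pics/crop.png

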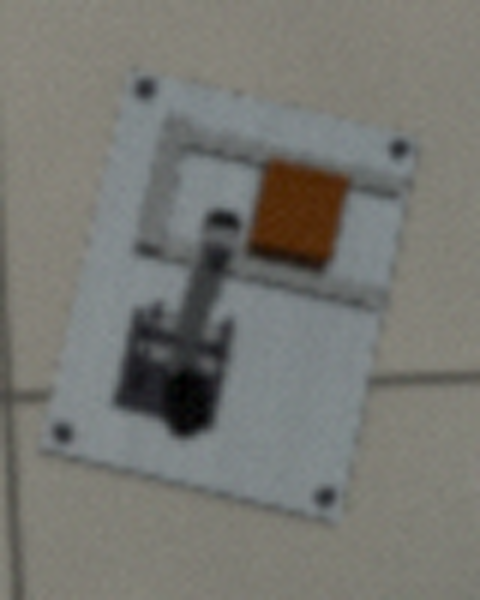

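The enlarged top view shows plate corners at crop (133,72), (417,148), (340,520), (42,452), and the block top at about (265,160), (350,178), (328,260), (250,246). Next I'll fit the jig pose.

```bash
cat >> h.py <<'E'
def fit(J,W):
    J=np.array(J,float);W=np.array(W)
    a=J-J.mean(0);b=W-W.mean(0)
    th=np.arctan2((a[:,0]*b[:,1]-a[:,1]*b[:,0]).sum(),(a*b).sum())
    R=np.array([[np.cos(th),-np.sin(th)],[np.sin(th),np.cos(th)]])
    t=W.mean(0)-R@J.mean(0); return th,R,t,(W-(J@R.T+t))
E
python3 - <<'E'
from h import *
d=pickle.load(open('pics/top0.pkl','rb'))
P=lambda u,v,z: ray(d,270+(u+.5)/6-.5,150+(v+.5)/6-.5,z)[:2]
J=[(.15,.055),(.15,-.095),(-.05,-.095),(-.05,.055)]
th,R,t,res=fit(J,[P(*c,.012) for c in [(133,72),(417,148),(340,520),(42,452)]])
print(np.degrees(th),t,res*1000)
for c in [(265,160),(350,178),(328,260),(250,246)]: print('blk',R.T@(P(*c,.044)-t)*1000)
print('tip',R.T@(P(188,395,.161)-t)*1000)
for n,(u,v,z) in dict(dish=(365,229,.01),beaker=(243,205,.085),beakerb=(243,212,0),jar=(246,147,.075)).items():
    w=ray(d,u,v,z)[:2]; print(n,w,R.T@(w-t)*1000)
for p in [(.09,-.2),(.09,0),(-.15,0)]: print(p,R@p+t)
E
```

```text
-16.694377293998155 [ 0.56436229 -0.03863736] [[-0.56590515 -1.34606701]
 [-3.68427662  3.18964632]
 [ 3.88407918  0.00587415]
 [ 0.36610259 -1.84945347]]
blk [111.25462412 -17.887691  ]
blk [112.40656503 -59.6960721 ]
blk [ 69.91718292 -57.76613829]
blk [ 67.5754738  -19.96381831]
tip [-33.20528875   2.03262363]
dish [ 0.5092677 -0.2300784] [   2.22221814 -199.19876568]
beaker [0.58185041 0.12049672] [-28.96288413 157.45043236]
beakerb [0.57748992 0.12327663] [-33.93815092 158.86055257]
jar [0.75349062 0.10542623] [139.77205692 192.32164082]
(0.09, -0.2) [ 0.59311554 -0.25606148]
(0.09, 0) [ 0.65056885 -0.06449134]
(-0.15, 0) [0.42068468 0.00445262]
```

```bash
cat >> h.py <<'E'
from scipy.spatial.transform import Rotation as Ro, Slerp
TH=np.radians(-16.7); T0=np.array([.5644,-.0386])
RJ=np.array([[np.cos(TH),-np.sin(TH)],[np.sin(TH),np.cos(TH)]])
def jig(x,y): return RJ@[x,y]+T0
def pose(x,y,z,tilt):  # jig mm; tool y along jig x, tool x along jig y; tilt deg of fingers to +y
    ax=np.array([*RJ[:,1],0]),np.array([*RJ[:,0],0]),np.array([0,0,-1.])
    return np.array([*jig(x/1e3,y/1e3),z/1e3]), Ro.from_matrix(np.c_[ax])if 0 else Ro.from_matrix(np.array(ax).T)*Ro.from_euler('y',tilt,degrees=True)
def plan(goal,n,start=None):
    if start is None:
        s=sensors.get_state(); start=(s['tool_pos'],Ro.from_rotvec(s['ee_rot']))
    p0,r0=start;p1,r1=goal
    w=(r0.inv()*r1).as_rotvec()
    D=[];A=[]
    for i in range(n):
        r=r0*Ro.from_rotvec(w*i/n); D.append((r.inv().apply(p1-p0)/n*1e3).round(1).tolist()); A.append((w/n).round(4).tolist())
    for i in range(0,n,5): print('delta_pos',D[i:i+5],'angular',A[i:i+5])
def where():
    s=sensors.get_state();p=s['tool_pos']; q=RJ.T@(p[:2]-T0)*1e3
    z=Ro.from_rotvec(s['ee_rot']).as_matrix()
    print('jig',q.round(1),'z',(p[2]*1e3).round(1),'zaxis jig',(RJ.T@z[:2,2]).round(3),'F',(RJ.T@s['contact_force'][:2]).round(1),s['contact_force'][2].round(1),'t',s['t'],'q',s['q'].round(2))
E
python3 - <<'E'
from h import *
plan(pose(90,-150,240,0),20)
E
```

```text
delta_pos [[-31.9, -22.2, -0.4], [-33.3, -19.9, -0.4], [-34.6, -17.5, -0.4], [-35.8, -15.0, -0.4], [-36.7, -12.5, -0.4]] angular [[-0.0001, 0.0001, 0.0703], [-0.0001, 0.0001, 0.0703], [-0.0001, 0.0001, 0.0703], [-0.0001, 0.0001, 0.0703], [-0.0001, 0.0001, 0.0703]]
delta_pos [[-37.5, -9.8, -0.5], [-38.1, -7.2, -0.5], [-38.5, -4.5, -0.5], [-38.8, -1.8, -0.5], [-38.8, 1.0, -0.5]] angular [[-0.0001, 0.0001, 0.0703], [-0.0001, 0.0001, 0.0703], [-0.0001, 0.0001, 0.0703], [-0.0001, 0.0001, 0.0703], [-0.0001, 0.0001, 0.0703]]
delta_pos [[-38.6, 3.7, -0.5], [-38.3, 6.4, -0.5], [-37.7, 9.0, -0.5], [-37.0, 11.7, -0.5], [-36.1, 14.2, -0.5]] angular [[-0.0001, 0.0001, 0.0703], [-0.0001, 0.0001, 0.0703], [-0.0001, 0.0001, 0.0703], [-0.0001, 0.0001, 0.0703], [-0.0001, 0.0001, 0.0703]]
delta_pos [[-35.0, 16.7, -0.5], [-33.7, 19.2, -0.5], [-32.3, 21.5, -0.5], [-30.7, 23.7, -0.5], [-29.0, 25.8, -0.5]] angular [[-0.0001, 0.0001, 0.0703], [-0.0001, 0.0001, 0.0703], [-0.0001, 0.0001, 0.0703], [-0.0001, 0.0001, 0.0703], [-0.0001, 0.0001, 0.0703]]
```

Request:
carry_out(
  delta_pos=[
    [-32, -22, -0.4],
    [-33, -20, -0.4],
    [-35, -17, -0.4],
    [-36, -15, -0.4],
    [-37, -12, -0.4],
  ],
  angular=[
    [0, 0, 0.07],
    [0, 0, 0.07],
    [0, 0, 0.07],
    [0, 0, 0.07],
    [0, 0, 0.07],
  ],
  fingers=0,
)

```text
t: 0.52
tool_pos: [0.3269, 0.3001, 0.2329]
ee_rot: [-1.237, -2.888, 0.001]
contact_force: [1.0, -0.3, 0.5]
finger_gap: 0.302
gripper_force: 0.0
```

Request:
carry_out(
  delta_pos=[
    [-37, -10, -0.5],
    [-38, -7, -0.5],
    [-38, -4, -0.5],
    [-39, -2, -0.5],
    [-39, 1, -0.5],
  ],
  angular=[
    [0, 0, 0.07],
    [0, 0, 0.07],
    [0, 0, 0.07],
    [0, 0, 0.07],
    [0, 0, 0.07],
  ],
)

```text
t: 0.93
tool_pos: [0.4211, 0.1312, 0.2356]
ee_rot: [-1.722, -2.627, 0.0]
contact_force: [0.5, 0.3, 0.5]
finger_gap: -0.001
gripper_force: 0.0
```

Request:
carry_out(
  delta_pos=[
    [-39, 4, -0.5],
    [-38, 6, -0.5],
    [-38, 9, -0.5],
    [-37, 12, -0.5],
    [-36, 14, -0.5],
  ],
  angular=[
    [0, 0, 0.07],
    [0, 0, 0.07],
    [0, 0, 0.07],
    [0, 0, 0.07],
    [0, 0, 0.07],
  ],
)

```text
t: 1.35
tool_pos: [0.5159, -0.0384, 0.238]
ee_rot: [-2.153, -2.287, 0.0]
contact_force: [0.7, 0.2, 0.5]
finger_gap: -0.002
gripper_force: 0.0
```

Request:
carry_out(
  delta_pos=[
    [-35, 17, -0.5],
    [-34, 19, -0.5],
    [-32, 21, -0.5],
    [-31, 24, -0.5],
    [-29, 26, -0.5],
  ],
  angular=[
    [0, 0, 0.07],
    [0, 0, 0.07],
    [0, 0, 0.07],
    [0, 0, 0.07],
    [0, 0, 0.07],
  ],
)

```text
t: 1.77
tool_pos: [0.6107, -0.2078, 0.2402]
ee_rot: [-2.518, -1.877, 0.001]
contact_force: [1.0, 0.7, 0.2]
finger_gap: -0.002
gripper_force: 0.0
```

```bash
python3 - <<'E'
from h import *
where(); plan(pose(90,-125,60,25),10); snap('wrist','w1')
E
```

```text
jig [  93.  -148.8] z 240.2 zaxis jig [-0.001  0.   ] F [0.7 1. ] 0.2 t 1.7667 q [-0.33  0.47  0.21  1.31  0.    1.53]
delta_pos [[2.4, -0.3, 18.0], [1.6, -0.3, 18.1], [0.8, -0.3, 18.2], [0.0, -0.3, 18.2], [-0.8, -0.3, 18.2]] angular [[-0.0001, 0.0436, 0.0001], [-0.0001, 0.0436, 0.0001], [-0.0001, 0.0436, 0.0001], [-0.0001, 0.0436, 0.0001], [-0.0001, 0.0436, 0.0001]]
delta_pos [[-1.6, -0.3, 18.1], [-2.4, -0.3, 18.0], [-3.2, -0.3, 17.9], [-3.9, -0.3, 17.7], [-4.7, -0.3, 17.6]] angular [[-0.0001, 0.0436, 0.0001], [-0.0001, 0.0436, 0.0001], [-0.0001, 0.0436, 0.0001], [-0.0001, 0.0436, 0.0001], [-0.0001, 0.0436, 0.0001]]
```

View pics/w1.png

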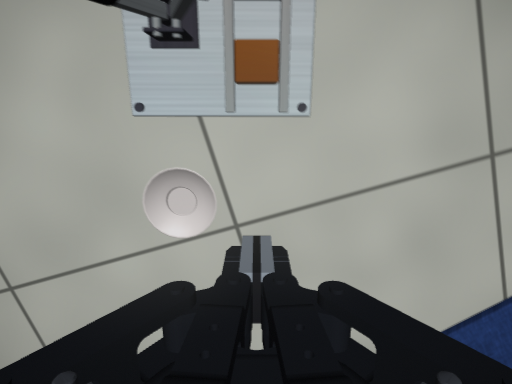

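Wrist view, close: plate front corners at (133,116) and (311,116), rail ends at (229.5,111) and (283.5,111), block top spanning (236–279, 40–83). The dish at (180,202) is clear to the left.

```bash
python3 - <<'E'
from h import *
d=pickle.load(open('pics/w1.pkl','rb'))
for n,u,v,z in [('BR -50,-95',133,116,.012),('TR 150,-95',311,116,.012),('rail 61,-90',229.5,111,.022),('rail 119,-90',283.5,111,.022),('bolt?',139,107,.012),('bolt?',302,107,.012),('blk',236,83,.044),('blk',279,83,.044),('blk',235,40,.044),('blk',278,40,.044),('dish',180,202,.008)]:
    w=ray(d,u,v,z)[:2]; print(n,(RJ.T@(w-T0)*1e3).round(1))
E
```

```text
BR -50,-95 [-45.1 -95.1]
TR 150,-95 [154.3 -94.5]
rail 61,-90 [ 64. -89.]
rail 119,-90 [122.6 -88.9]
bolt? [-37.4 -85.3]
bolt? [143.8 -84.8]
blk [ 72.8 -61.4]
blk [115.6 -61.2]
blk [ 72.4 -22.2]
blk [113.7 -22.1]
dish [   0.2 -197.3]
```

```bash
sed -i 's/^T0=.*//' h.py; sed -i 's/TH=np.radians(-16.7); T0=.*/TH=np.radians(-16.7); T0=np.array([.5673,-.0395])/' h.py; python3 - <<'E'
from h import *
where(); plan(pose(90,-120,50,25),10)
plan(pose(90,-85,23,25),5,pose(90,-120,50,25))
E
```

```text
jig [  95.6 -154.2] z 238.7 zaxis jig [ 0.004 -0.005] F [ 8.4 -3. ] -0.5 t 1.8167 q [-0.33  0.48  0.21  1.3  -0.    1.53]
delta_pos [[3.5, -0.6, 18.9], [2.7, -0.6, 19.0], [1.8, -0.6, 19.1], [1.0, -0.6, 19.2], [0.1, -0.6, 19.2]] angular [[0.0005, 0.0441, -0.0004], [0.0005, 0.0441, -0.0004], [0.0005, 0.0441, -0.0004], [0.0005, 0.0441, -0.0004], [0.0005, 0.0441, -0.0004]]
delta_pos [[-0.7, -0.6, 19.2], [-1.5, -0.6, 19.1], [-2.4, -0.6, 19.0], [-3.2, -0.6, 18.9], [-4.1, -0.6, 18.7]] angular [[0.0005, 0.0441, -0.0004], [0.0005, 0.0441, -0.0004], [0.0005, 0.0441, -0.0004], [0.0005, 0.0441, -0.0004], [0.0005, 0.0441, -0.0004]]
delta_pos [[4.1, 0.0, 7.9], [4.1, 0.0, 7.9], [4.1, 0.0, 7.9], [4.1, 0.0, 7.9], [4.1, 0.0, 7.9]] angular [[0.0, 0.0, 0.0], [0.0, 0.0, 0.0], [0.0, 0.0, 0.0], [0.0, 0.0, 0.0], [0.0, 0.0, 0.0]]
```

Request:
carry_out(
  delta_pos=[
    [3.5, -0.6, 19],
    [2.7, -0.6, 19],
    [1.8, -0.6, 19],
    [1, -0.6, 19],
    [0, -0.6, 19],
  ],
  angular=[
    [0, 0.044, 0],
    [0, 0.044, 0],
    [0, 0.044, 0],
    [0, 0.044, 0],
    [0, 0.044, 0],
  ],
)

```text
t: 2.23
tool_pos: [0.6121, -0.1881, 0.1455]
ee_rot: [-2.399, -1.795, -0.267]
contact_force: [-0.3, -0.1, 0.2]
finger_gap: -0.003
gripper_force: 0.0
```

Request:
carry_out(
  delta_pos=[
    [-0.7, -0.6, 19],
    [-1.5, -0.6, 19],
    [-2.4, -0.6, 19],
    [0, 0, 0],
    [0, 0, 0],
  ],
  angular=[
    [0, 0.044, 0],
    [0, 0.044, 0],
    [0, 0.044, 0],
    [0, 0.044, 0],
    [0, 0.044, 0],
  ],
)

```text
t: 2.65
tool_pos: [0.6121, -0.1768, 0.0884]
ee_rot: [-2.266, -1.695, -0.506]
contact_force: [0.4, 0.2, -0.6]
finger_gap: 0.001
gripper_force: 0.0
```

Request:
carry_out(
  delta_pos=[
    [0, 0, 0],
    [0, 0, 0],
    [0, 0, 0],
  ],
  angular=[
    [0, 0, 0],
    [0, 0, 0],
    [0, 0, 0],
  ],
)

```text
t: 2.9
tool_pos: [0.6138, -0.1779, 0.0906]
ee_rot: [-2.27, -1.699, -0.507]
contact_force: [0.5, 0.1, 0.2]
finger_gap: 0.001
gripper_force: 0.0
```

```bash
python3 - <<'E'
from h import *
where(); snap('wrist','w2')
E
```

```text
jig [  84.3 -119.1] z 90.6 zaxis jig [-0.002  0.425] F [0.4 0.2] 0.2 t 2.9 q [-0.49  0.6  -0.05  1.02  0.43  1.34]
```

View pics/w2.png

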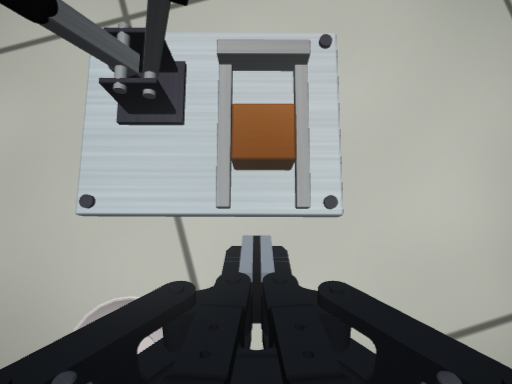

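Settled view: plate corners at (77,215), (342,214), (336,34), rail ends at (223.5,207) and (303,207), block top spanning (232–295, 104–160).

```bash
python3 - <<'E'
from h import *
d=pickle.load(open('pics/w2.pkl','rb'))
J=[(-50,-95),(150,-95),(150,55),(61,-90),(119,-90)]
W=[ray(d,u,v,z)[:2] for u,v,z in [(77,214,.012),(342,214,.012),(336,34,.012),(223.5,207,.022),(303,207,.022)]]
for j,w in zip(J,W): print(j,(RJ.T@(w-T0)*1e3).round(1))
th,R,t,res=fit(np.array(J)/1e3,W); print(np.degrees(th),t,(res*1e3).round(1))
for u,v in [(232,160),(296,160),(233,104),(295,104)]: print('blk',(R.T@(ray(d,u,v,.044)[:2]-t)*1e3).round(1))
where()
E
```

```text
(-50, -95) [-48.4 -94.2]
(150, -95) [148.  -92.9]
(150, 55) [148.2  53.6]
(61, -90) [ 61.  -89.4]
(119, -90) [117.7 -89. ]
-16.537761770877296 [ 0.56657014 -0.03887492] [[ 2.3 -0.1]
 [-1.   1.7]
 [-1.4 -1.9]
 [ 0.7 -0.2]
 [-0.6  0.5]]
blk [ 68.9 -61.4]
blk [111.  -61.2]
blk [ 69.  -22.3]
blk [111.  -22.1]
jig [  84.5 -118.9] z 90.9 zaxis jig [-0.002  0.425] F [-0.3  0.9] -0.3 t 2.95 q [-0.49  0.6  -0.05  1.02  0.43  1.34]
```

Request:
carry_out(
  delta_pos=[
    [0.5, 1.4, 19],
    [0.5, 1.4, 19],
    [0.5, 1.4, 19],
    [0.5, 1.4, 18],
    [0, 0, 0],
  ],
  angular=[
    [0, 0, 0],
    [0, 0, 0],
    [0, 0, 0],
    [0, 0, 0],
    [0, 0, 0],
  ],
)

```text
t: 3.37
tool_pos: [0.6272, -0.1445, 0.0211]
ee_rot: [-2.265, -1.698, -0.503]
contact_force: [-0.5, -0.3, -0.6]
finger_gap: -0.001
gripper_force: 0.0
```

Request:
carry_out(
  delta_pos=[
    [0, 0, 0],
    [0, 0, 0],
  ],
  angular=[
    [0, 0, 0],
    [0, 0, 0],
  ],
)

```text
t: 3.53
tool_pos: [0.6293, -0.1473, 0.0247]
ee_rot: [-2.27, -1.7, -0.508]
contact_force: [-0.1, -0.0, 0.4]
finger_gap: 0.002
gripper_force: 0.0
```

```bash
python3 - <<'E'
from h import *
where(); plan(pose(90,-40,23,25),5)
E
```

```text
jig [ 90.4 -85.5] z 24.7 zaxis jig [-0.001  0.426] F [-0.1 -0. ] 0.4 t 3.5333 q [-0.44  0.66 -0.13  0.85  0.43  1.4 ]
delta_pos [[8.1, -0.0, 4.2], [8.1, -0.0, 4.2], [8.1, -0.0, 4.2], [8.1, -0.1, 4.2], [8.1, -0.1, 4.2]] angular [[-0.0002, -0.0006, 0.0012], [-0.0002, -0.0006, 0.0012], [-0.0002, -0.0006, 0.0012], [-0.0002, -0.0006, 0.0012], [-0.0002, -0.0006, 0.0012]]
```

Request:
carry_out(
  delta_pos=[
    [4.1, 0, 2.1],
    [4.1, 0, 2.1],
    [4.1, 0, 2.1],
    [4.1, 0, 1.9],
    [4.1, 0, 1.9],
  ],
  angular=[
    [0, 0, 0],
    [0, 0, 0],
    [0, 0, 0],
    [0, 0, 0],
    [0, 0, 0],
  ],
)

```text
t: 3.95
tool_pos: [0.6354, -0.125, 0.0235]
ee_rot: [-2.27, -1.699, -0.508]
contact_force: [-0.1, -1.4, -0.6]
finger_gap: 0.0
gripper_force: 0.3
```

Request:
carry_out(
  delta_pos=[
    [4.1, 0, 1.9],
    [4.1, 0, 1.9],
    [4.1, 0, 1.9],
    [4.1, 0, 1.9],
    [2, 0, 1],
  ],
  angular=[
    [0, 0, 0],
    [0, 0, 0],
    [0, 0, 0],
    [0, 0, 0],
    [0, 0, 0],
  ],
)

```text
t: 4.37
tool_pos: [0.6409, -0.105, 0.0231]
ee_rot: [-2.269, -1.698, -0.507]
contact_force: [0.7, -0.8, 0.8]
finger_gap: -0.001
gripper_force: 0.3
```

```bash
python3 - <<'E'
from h import *
where()
E
```

```text
jig [ 89.3 -41.6] z 23.1 zaxis jig [-0.003  0.426] F [ 0.9 -0.5] 0.8 t 4.3667 q [-0.37  0.65 -0.16  0.8   0.44  1.47]
```

Request:
carry_out(
  delta_pos=[
    [1.8, 0.1, 0.8],
    [1.8, 0.1, 0.8],
    [1.8, 0.1, 0.8],
    [1.8, 0.1, 0.8],
    [0, 0, 0],
  ],
  angular=[
    [0, 0, 0],
    [0, 0, 0],
    [0, 0, 0],
    [0, 0, 0],
    [0, 0, 0],
  ],
)

```text
t: 4.78
tool_pos: [0.6435, -0.098, 0.0233]
ee_rot: [-2.269, -1.698, -0.508]
contact_force: [0.2, -0.0, -0.1]
finger_gap: 0.002
gripper_force: 0.0
```

Request:
carry_out(
  delta_pos=[
    [1.4, 0, 0.6],
    [1.4, 0, 0.6],
    [0, 0, 0],
  ],
  angular=[
    [0, 0, 0],
    [0, 0, 0],
    [0, 0, 0],
  ],
)

```text
t: 5.03
tool_pos: [0.6443, -0.0952, 0.0234]
ee_rot: [-2.269, -1.698, -0.508]
contact_force: [-0.9, -0.5, 0.1]
finger_gap: 0.001
gripper_force: 0.0
```

```bash
python3 - <<'E'
from h import *
where(); snap('wrist','w3')
E
```

```text
jig [ 89.8 -31.2] z 23.4 zaxis jig [-0.002  0.426] F [-0.7 -0.7] 0.1 t 5.0333 q [-0.36  0.64 -0.17  0.79  0.44  1.49]
```

View pics/w3.png

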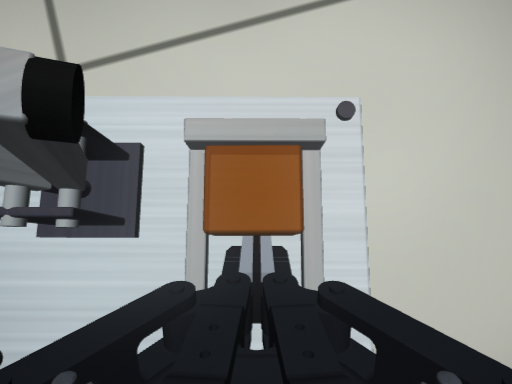

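The block (203–303, 145–235) appears to be within a millimetre or two of the stop face (row ~148). I'll press gently until the force rises.

Request:
carry_out(
  delta_pos=[
    [0.9, 0, 0.4],
    [0.9, 0, 0.4],
    [0, 0, 0],
  ],
  angular=[
    [0, 0, 0],
    [0, 0, 0],
    [0, 0, 0],
  ],
)

```text
t: 5.33
tool_pos: [0.6449, -0.0934, 0.0235]
ee_rot: [-2.269, -1.698, -0.508]
contact_force: [-0.6, 0.3, -0.0]
finger_gap: 0.001
gripper_force: 0.0
```

Request:
carry_out(
  delta_pos=[
    [0.9, 0, 0.4],
    [0.9, 0, 0.4],
    [0, 0, 0],
  ],
  angular=[
    [0, 0, 0],
    [0, 0, 0],
    [0, 0, 0],
  ],
)

```text
t: 5.58
tool_pos: [0.6453, -0.0915, 0.0235]
ee_rot: [-2.269, -1.698, -0.507]
contact_force: [-0.0, -0.5, 0.1]
finger_gap: -0.001
gripper_force: 0.1
```

```bash
python3 - <<'E'
from h import *
where()
E
```

```text
jig [ 89.7 -27.4] z 23.5 zaxis jig [-0.003  0.426] F [ 0.1 -0.5] 0.1 t 5.5833 q [-0.35  0.64 -0.17  0.79  0.44  1.5 ]
```

Request:
carry_out(
  delta_pos=[
    [0.9, 0, 0.4],
    [0.9, 0, 0.4],
    [0, 0, 0],
  ],
  angular=[
    [0, 0, 0],
    [0, 0, 0],
    [0, 0, 0],
  ],
)

```text
t: 5.83
tool_pos: [0.6454, -0.0912, 0.0234]
ee_rot: [-2.272, -1.698, -0.504]
contact_force: [-3.3, -6.2, 2.3]
finger_gap: -0.003
gripper_force: 2.9
```

Request:
carry_out(
  delta_pos=[
    [0.9, 0, 0.4],
    [0, 0, 0],
  ],
  angular=[
    [0, 0, 0],
    [0, 0, 0],
  ],
)

```text
t: 6.0
tool_pos: [0.6454, -0.0911, 0.0234]
ee_rot: [-2.274, -1.698, -0.502]
contact_force: [-5.1, -7.3, 2.5]
finger_gap: 0.003
gripper_force: 4.2
```

```bash
python3 - <<'E'
from h import *
where();a=snap('wrist','w4')['img'][100:250,180:340,::-1]
b=snap('scene','s4')['img'][210:285,175:265,::-1]
cv2.imwrite('pics/c4.png',np.hstack([cv2.resize(a,(400,375),interpolation=2),cv2.resize(b,(400,375),interpolation=2)]))
E
```

```text
jig [ 89.6 -27. ] z 23.4 zaxis jig [-0.002  0.422] F [-2.7 -8.5] 2.5 t 6.0 q [-0.35  0.64 -0.17  0.79  0.43  1.5 ]
```

View pics/c4.png

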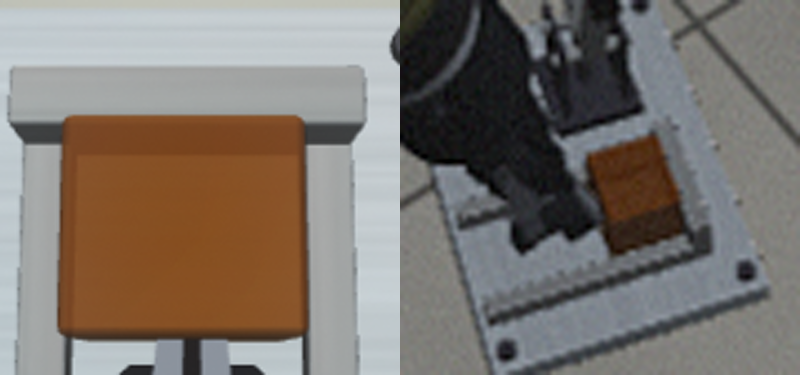

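The block is home: the force is a steady 8.5 N and the picture shows no gap. Retreating straight back.

Request:
carry_out(
  delta_pos=[
    [-5, 0, -2.3],
    [-11, 0, -5],
    [-15, 0, -7],
    [-15, 0, -7],
    [-14, 0, -6.5],
  ],
  angular=[
    [0, 0, 0],
    [0, 0, 0],
    [0, 0, 0],
    [0, 0, 0],
    [0, 0, 0],
  ],
)

```text
t: 6.52
tool_pos: [0.6274, -0.1533, 0.0232]
ee_rot: [-2.269, -1.698, -0.508]
contact_force: [0.0, 0.8, -0.7]
finger_gap: 0.0
gripper_force: 0.0
```

```bash
python3 - <<'E'
from h import *
where(); plan(pose(80,-100,240,0),10); plan(pose(-90,0,240,0),10,pose(80,-100,240,0))
E
```

```text
jig [ 90.2 -91.7] z 23.2 zaxis jig [-0.002  0.426] F [-0.2  0.7] -0.7 t 6.5167 q [-0.45  0.66 -0.13  0.86  0.43  1.39]
delta_pos [[8.5, -1.0, -20.0], [7.6, -1.0, -20.3], [6.7, -1.0, -20.6], [5.8, -1.0, -20.9], [4.9, -1.0, -21.1]] angular [[-0.0001, -0.0441, 0.0006], [-0.0001, -0.0441, 0.0006], [-0.0001, -0.0441, 0.0006], [-0.0001, -0.0441, 0.0006], [-0.0001, -0.0441, 0.0006]]
delta_pos [[3.9, -1.0, -21.3], [3.0, -1.0, -21.5], [2.0, -1.0, -21.6], [1.1, -1.0, -21.7], [0.1, -1.0, -21.7]] angular [[-0.0001, -0.0441, 0.0006], [-0.0001, -0.0441, 0.0006], [-0.0001, -0.0441, 0.0006], [-0.0001, -0.0441, 0.0006], [-0.0001, -0.0441, 0.0006]]
delta_pos [[10.0, -17.0, 0.0], [10.0, -17.0, 0.0], [10.0, -17.0, 0.0], [10.0, -17.0, 0.0], [10.0, -17.0, 0.0]] angular [[0.0, 0.0, 0.0], [0.0, 0.0, 0.0], [0.0, 0.0, 0.0], [0.0, 0.0, 0.0], [0.0, 0.0, 0.0]]
delta_pos [[10.0, -17.0, 0.0], [10.0, -17.0, 0.0], [10.0, -17.0, 0.0], [10.0, -17.0, 0.0], [10.0, -17.0, 0.0]] angular [[0.0, 0.0, 0.0], [0.0, 0.0, 0.0], [0.0, 0.0, 0.0], [0.0, 0.0, 0.0], [0.0, 0.0, 0.0]]
```

Request:
carry_out(
  delta_pos=[
    [8.5, -1, -20],
    [7.6, -1, -20],
    [6.7, -1, -21],
    [5.8, -1, -21],
    [4.9, -1, -21],
  ],
  angular=[
    [0, -0.044, 0],
    [0, -0.044, 0],
    [0, -0.044, 0],
    [0, -0.044, 0],
    [0, -0.044, 0],
  ],
)

```text
t: 6.93
tool_pos: [0.6215, -0.1554, 0.1328]
ee_rot: [-2.402, -1.796, -0.264]
contact_force: [0.2, -0.8, -0.5]
finger_gap: -0.003
gripper_force: 0.0
```

Request:
carry_out(
  delta_pos=[
    [4, -1, -21],
    [3, -1, -22],
    [2, -1, -22],
    [1, -1, -22],
    [0, -1, -22],
  ],
  angular=[
    [0, -0.044, 0],
    [0, -0.044, 0],
    [0, -0.044, 0],
    [0, -0.044, 0],
    [0, -0.044, 0],
  ],
)

```text
t: 7.35
tool_pos: [0.6153, -0.1579, 0.2426]
ee_rot: [2.515, 1.882, -0.001]
contact_force: [-0.2, 0.2, 0.1]
finger_gap: -0.001
gripper_force: 0.0
```

Request:
carry_out(
  delta_pos=[
    [10, -17, 0],
    [10, -17, 0],
    [10, -17, 0],
    [10, -17, 0],
    [10, -17, 0],
  ],
  angular=[
    [0, 0, 0],
    [0, 0, 0],
    [0, 0, 0],
    [0, 0, 0],
    [0, 0, 0],
  ],
)

```text
t: 7.77
tool_pos: [0.5474, -0.0852, 0.2412]
ee_rot: [-2.515, -1.882, -0.001]
contact_force: [-0.0, 0.2, 0.7]
finger_gap: 0.002
gripper_force: 0.0
```

Request:
carry_out(
  delta_pos=[
    [10, -17, 0],
    [10, -17, 0],
    [10, -17, 0],
    [10, -17, 0],
    [10, -17, 0],
  ],
  angular=[
    [0, 0, 0],
    [0, 0, 0],
    [0, 0, 0],
    [0, 0, 0],
    [0, 0, 0],
  ],
)

```text
t: 8.18
tool_pos: [0.4799, -0.0132, 0.2412]
ee_rot: [-2.515, -1.881, -0.001]
contact_force: [1.4, -0.1, 0.2]
finger_gap: -0.0
gripper_force: 0.0
```

Request:
carry_out(
  delta_pos=[
    [0, 0, 0],
    [0, 0, 0],
    [0, 0, 0],
  ],
  angular=[
    [0, 0, 0],
    [0, 0, 0],
    [0, 0, 0],
  ],
)

```text
t: 8.43
tool_pos: [0.4814, -0.0141, 0.2414]
ee_rot: [2.515, 1.882, 0.001]
contact_force: [0.1, -0.1, -0.2]
finger_gap: -0.002
gripper_force: 0.0
```

```bash
python3 - <<'E'
from h import *
where(); plan(pose(-90,0,145,0),5); snap('wrist','w5')
E
```

```text
jig [-89.6  -0.3] z 241.4 zaxis jig [0.001 0.   ] F [ 0.2 -0.1] -0.2 t 8.4333 q [-0.03  0.18 -0.22  1.17 -0.    1.83]
delta_pos [[0.1, -0.1, 19.3], [0.1, -0.1, 19.3], [0.1, -0.1, 19.3], [0.1, -0.1, 19.3], [0.1, -0.1, 19.3]] angular [[0.0002, -0.0, 0.0011], [0.0002, -0.0, 0.0011], [0.0002, -0.0, 0.0011], [0.0002, -0.0, 0.0011], [0.0002, -0.0, 0.0011]]
```

View pics/w5.png

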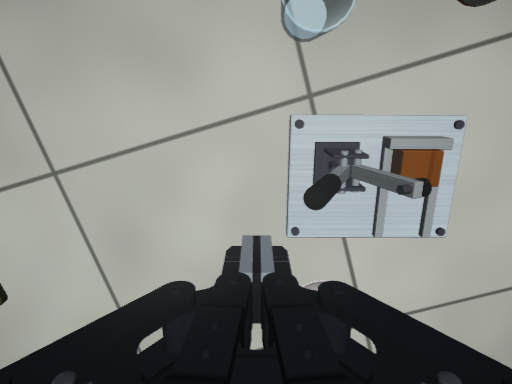

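Lever tip at about (317,196); the block at (416,168) is against the stop. I'll check the tip position.

```bash
python3 - <<'E'
from h import *
d=pickle.load(open('pics/w5.pkl','rb'))
print((RJ.T@(ray(d,317,194,.161)[:2]-T0)*1e3).round(1), proj(d,[*jig(-.048,0),.161]))
print((RJ.T@(ray(d,440.5,150.5,.044)[:2]-T0)*1e3).round(1),(RJ.T@(ray(d,438,186,.044)[:2]-T0)*1e3).round(1))
E
```

```text
[-45.4   5.9] [312.98352784 201.82443626]
[106.   20.8] [109.7 -18. ]
```

Request:
carry_out(
  delta_pos=[
    [0, 0, 19],
    [0, 0, 19],
    [0, 0, 19],
    [0, 0, 19],
    [0, 0, 19],
  ],
  angular=[
    [0, 0, 0],
    [0, 0, 0],
    [0, 0, 0],
    [0, 0, 0],
    [0, 0, 0],
  ],
)

```text
t: 8.9
tool_pos: [0.4816, -0.0144, 0.1453]
ee_rot: [2.516, 1.881, 0.001]
contact_force: [-0.4, 0.3, -0.2]
finger_gap: 0.001
gripper_force: 0.0
```

Request:
carry_out(
  delta_pos=[
    [3, 4, 0],
    [0, 8, 0],
    [0, 8, 0],
    [0, 8, 0],
    [0, 8, 0],
  ],
  angular=[
    [0, 0, 0],
    [0, 0, 0],
    [0, 0, 0],
    [0, 0, 0],
    [0, 0, 0],
  ],
)

```text
t: 9.32
tool_pos: [0.5104, -0.0189, 0.1501]
ee_rot: [-2.506, -1.876, 0.008]
contact_force: [-34.5, 9.9, 56.6]
finger_gap: 0.001
gripper_force: 28.4
```

Request:
carry_out(
  delta_pos=[
    [0, 8, 0],
    [0, 8, 0],
    [0, 8, 0],
    [0, 0, 0],
  ],
  angular=[
    [0, 0, 0],
    [0, 0, 0],
    [0, 0, 0],
    [0, 0, 0],
  ],
)

```text
t: 9.65
tool_pos: [0.5468, -0.0287, 0.1561]
ee_rot: [2.506, 1.874, 0.022]
contact_force: [0.0, -0.3, -0.6]
finger_gap: 0.001
gripper_force: 0.1
```

```bash
python3 - <<'E'
from h import *
where()
E
```

```text
jig [-22.7   4.4] z 156.1 zaxis jig [0.018 0.004] F [ 0.1 -0.3] -0.6 t 9.65 q [-0.05  0.33 -0.25  0.98 -0.    1.81]
```

```bash
python3 - <<'E'
from h import *
a=snap('wrist','w6')['img'][60:260,230:500,::-1]
b=snap('scene','s6')['img'][150:290,160:280,::-1]
cv2.imwrite('pics/c6.png',np.hstack([cv2.resize(a,(405,300),interpolation=2),cv2.resize(b,(385,449),interpolation=2)[:300]]))
where()
E
```

```text
jig [-26.3   3.8] z 150.4 zaxis jig [0.009 0.002] F [-0.2  0.5] -0.7 t 9.75 q [-0.05  0.33 -0.25  0.98 -0.    1.81]
```

View pics/c6.png

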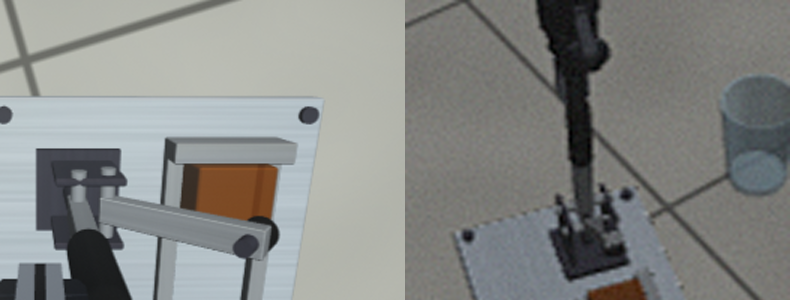

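```bash
python3 - <<'E'
from h import *
d=pickle.load(open('pics/w6.pkl','rb'));T=d['pose']
print('cam jig',(RJ.T@(T[:2,3]-T0)*1e3).round(),T[2,3])
for y in (0,4):
  for a in (0,.2,.3,.4,.5,.6):
    s=a-.45
    print(y,a,[proj(d,[*jig(r*np.sin(s),y/1e3),.062+r*np.cos(s)]).round().tolist() for r in (.043,.075,.105)])
print('tip',proj(d,sensors.get_state()['tool_pos']))
g=d['img'].max(2)
for v in (215,225,235,245,255,270,290): 
    m=np.where(g[v,262:420]<45)[0]+262; print(v,m.min() if len(m) else 0,m.max() if len(m) else 0)
E
```

```text
cam jig [-26.  75.] 0.29877511108069044
0 0 [[260.0, 220.0], [237.0, 238.0], [209.0, 261.0]]
0 0.2 [[273.0, 222.0], [263.0, 242.0], [249.0, 268.0]]
0 0.3 [[280.0, 222.0], [276.0, 243.0], [271.0, 270.0]]
0 0.4 [[286.0, 223.0], [290.0, 244.0], [294.0, 271.0]]
0 0.5 [[293.0, 223.0], [303.0, 244.0], [317.0, 271.0]]
0 0.6 [[299.0, 222.0], [317.0, 243.0], [339.0, 270.0]]
4 0 [[260.0, 215.0], [237.0, 232.0], [208.0, 253.0]]
4 0.2 [[273.0, 216.0], [263.0, 235.0], [249.0, 260.0]]
4 0.3 [[280.0, 216.0], [276.0, 236.0], [271.0, 262.0]]
4 0.4 [[286.0, 217.0], [290.0, 237.0], [295.0, 263.0]]
4 0.5 [[293.0, 217.0], [304.0, 237.0], [317.0, 263.0]]
4 0.6 [[300.0, 216.0], [317.0, 236.0], [340.0, 262.0]]
tip [248.40874778 248.13001896]
215 280 414
225 275 303
235 276 306
245 278 310
255 274 314
270 275 317
290 262 358
```

The grip projects to a lever angle of about 0.4, near the dead point and in front of the fingers. Pushing on.

Request:
carry_out(
  delta_pos=[
    [0, 7, 0],
    [0, 7, 0],
    [0, 7, 0],
    [0, 0, 0],
  ],
  angular=[
    [0, 0, 0],
    [0, 0, 0],
    [0, 0, 0],
    [0, 0, 0],
  ],
)

```text
t: 10.08
tool_pos: [0.5611, -0.0342, 0.1454]
ee_rot: [2.515, 1.882, 0.0]
contact_force: [-0.5, 0.7, -0.8]
finger_gap: -0.0
gripper_force: 0.0
```

Request:
carry_out(
  delta_pos=[
    [0, 0, 0],
    [0, -8, -5],
    [0, -15, -15],
    [0, -15, -20],
    [0, -15, -20],
  ],
  angular=[
    [0, 0, 0],
    [0, 0, 0],
    [0, 0, 0],
    [0, 0, 0],
    [0, 0, 0],
  ],
)

```text
t: 10.5
tool_pos: [0.5062, -0.0183, 0.2062]
ee_rot: [-2.514, -1.881, 0.004]
contact_force: [0.0, 0.1, 0.0]
finger_gap: -0.001
gripper_force: 0.0
```

Request:
carry_out(
  delta_pos=[
    [0, -20, -10],
    [0, -20, -10],
    [0, 0, 0],
    [0, 0, 0],
  ],
  angular=[
    [0, 0, 0],
    [0, 0, 0],
    [0, 0, 0],
    [0, 0, 0],
  ],
)

```text
t: 10.83
tool_pos: [0.469, -0.0071, 0.2271]
ee_rot: [2.514, 1.883, 0.002]
contact_force: [0.2, 0.1, -0.3]
finger_gap: 0.001
gripper_force: 0.0
```

```bash
python3 - <<'E'
from h import *
where()
a=snap('wrist','w7')['img'][60:260,230:500,::-1]
b=snap('scene','s7')['img'][150:290,160:280,::-1]
cv2.imwrite('pics/c7.png',np.hstack([cv2.resize(a,(405,300),interpolation=2),cv2.resize(b,(385,449),interpolation=2)[100:400]]))
E
```

```text
jig [-103.5    2.8] z 227.1 zaxis jig [0.001 0.   ] F [0.2 0.1] -0.3 t 10.8333 q [-0.02  0.17 -0.27  1.13  0.    1.84]
```

View pics/c7.png

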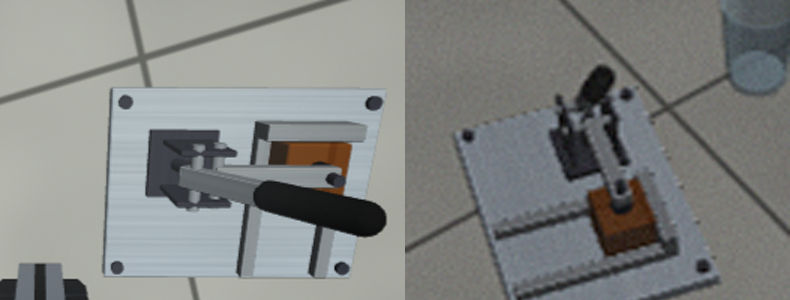

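The lever has gone over, the arm lies level with its foot on the block, and the fingers are clear. I'll confirm the lever angle from the tip at about (480,205), then hand in.

```bash
python3 - <<'E'
from h import *
d=pickle.load(open('pics/w7.pkl','rb'))
for a in (.9,1.0,1.05): print(a,proj(d,[*jig(.104*np.sin(a-.45),0),.062+.104*np.cos(a-.45)]),proj(d,[*jig(.043*np.sin(a-.45),0),.062+.043*np.cos(a-.45)]))
s=sensors.get_state();print(s['t'],abs(s['joint_velocities']).max())
from bench import job_done
print(job_done())
E
```

```text
0.9 [467.02840992 210.93346923] [396.58576371 189.89595663]
1.0 [475.31591774 208.72853959] [399.90462594 189.29486985]
1.05 [478.75183534 207.51103641] [401.38434477 188.95516585]
10.9333 0.02154273168434675
the job is handed in; nothing more can be done
None
```

The block was pushed home against the stop and the lever is snapped into lock, with the clamping arm's foot on the block in the last picture. I handed the job in at about 11 s of the 46 s allowed; the hand-in returned no verdict, and one push on the lever briefly read about 57 N on the wrist.

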